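Shake washed keycaps out over a drying tray

TASK

Take the shaker by its grip and shake the nine washed keycaps out of it evenly over the drying tray: all of them in the tray, with at least two in each of its three bays, and without touching the keycaps with the fingers. Then stand the empty shaker upright back in the middle of its cork mat. Do not disturb the bottle, the jar, the spray bottle or the laptop.

Things in the scene. Friction and masses are not known exactly. Their poses are not given: they have to be found in the camera images.
- tray: Fixed white drying tray, 300 x 160 mm outside. Origin: centre of its underside; x along its length, z up. Floor 4 mm thick; walls 4 mm thick, 26 mm high. Two ribs across it (4 mm thick, tops 16 mm above the bench, at x = -49 and +49 mm) part it into three equal bays in a row, centred at x = -98, 0 and +98 mm, each 152 mm across.
- mat: Thin cork mat, fixed on the bench, 200 x 120 x 4 mm. Origin: centre of its underside; x along its length. The shaker stands on it at the start and goes back on it.
- shaker: Open-topped aluminium hand shaker, 0.3 kg, nine loose keycaps in it in one layer. Origin: underside, on its centre line; x towards its mouth, z up. Back at x = -80, mouth at +70 mm; 56 mm wide, 48 mm inside. Floor and walls 4 mm thick; walls 40 mm high, 26 mm beyond x = 46 mm. A bridge over its middle (40 to 44 mm above the underside) carries the grip rib.
- grip (a point): Middle of the shaker's grip, an upright black rib 14 mm thick (y), 60 mm long (x), from 44 to 90 mm above the shaker's underside. This point: shaker x = -5, y = 0, z = 70 mm. Axes as the shaker's.
- mouth (a point): Middle of the shaker's mouth, at the front end of its floor (shaker x = +70, y = 0, z = 4 mm). It is the chute's full 48 mm width, open above and in front, no sill: keycaps creep out, one or two at a time, when the mouth is tipped down and the shaker is shaken along its length; tipped steeply, they all slide out at once. Axes as the shaker's.
- cap0: One of nine alike grey plastic keycaps: 20 x 20 mm base, 15 x 15 mm top, 12 mm high, 10 g. Origin: centre of its base; z points to its smaller top. They slide on the shaker's bare floor when it is tipped some 25 to 36 degrees (friction varies), sooner if it is shaken.
- cap1: One of nine alike grey plastic keycaps: 20 x 20 mm base, 15 x 15 mm top, 12 mm high, 10 g. Origin: centre of its base; z points to its smaller top. They slide on the shaker's bare floor when it is tipped some 25 to 36 degrees (friction varies), sooner if it is shaken.
- cap2: One of nine alike grey plastic keycaps: 20 x 20 mm base, 15 x 15 mm top, 12 mm high, 10 g. Origin: centre of its base; z points to its smaller top. They slide on the shaker's bare floor when it is tipped some 25 to 36 degrees (friction varies), sooner if it is shaken.
- cap3: One of nine alike grey plastic keycaps: 20 x 20 mm base, 15 x 15 mm top, 12 mm high, 10 g. Origin: centre of its base; z points to its smaller top. They slide on the shaker's bare floor when it is tipped some 25 to 36 degrees (friction varies), sooner if it is shaken.
- cap4: One of nine alike grey plastic keycaps: 20 x 20 mm base, 15 x 15 mm top, 12 mm high, 10 g. Origin: centre of its base; z points to its smaller top. They slide on the shaker's bare floor when it is tipped some 25 to 36 degrees (friction varies), sooner if it is shaken.
- cap5: One of nine alike grey plastic keycaps: 20 x 20 mm base, 15 x 15 mm top, 12 mm high, 10 g. Origin: centre of its base; z points to its smaller top. They slide on the shaker's bare floor when it is tipped some 25 to 36 degrees (friction varies), sooner if it is shaken.
- cap6: One of nine alike grey plastic keycaps: 20 x 20 mm base, 15 x 15 mm top, 12 mm high, 10 g. Origin: centre of its base; z points to its smaller top. They slide on the shaker's bare floor when it is tipped some 25 to 36 degrees (friction varies), sooner if it is shaken.
- cap7: One of nine alike grey plastic keycaps: 20 x 20 mm base, 15 x 15 mm top, 12 mm high, 10 g. Origin: centre of its base; z points to its smaller top. They slide on the shaker's bare floor when it is tipped some 25 to 36 degrees (friction varies), sooner if it is shaken.
- cap8: One of nine alike grey plastic keycaps: 20 x 20 mm base, 15 x 15 mm top, 12 mm high, 10 g. Origin: centre of its base; z points to its smaller top. They slide on the shaker's bare floor when it is tipped some 25 to 36 degrees (friction varies), sooner if it is shaken.
- solvent: Bystander: white plastic bottle, 60 mm across, 170 mm high. Origin: centre of its underside.
- tub: Bystander: white plastic jar with lid, 84 mm across, 150 mm high. Origin: centre of its underside.
- spray: Bystander: spray bottle, 72 mm across, 178 mm high, orange spray head reaching 46 mm to its -x. Origin: centre of its underside.
- laptop: Bystander: closed laptop, 300 (x) x 210 x 20 mm. Origin: centre of its underside.
There are look-alikes about, which are no part of the job. What is shaped like the shaker but green or yellow is not meant.

How it is judged:
By the outcome, as a careful person would: the job done as asked, in the order asked, and still so for the second after the job is handed in, with the robot touching nothing.
It also fails if it takes over 72 s, if anything falls off the work surface, if the arm or the gripper's body presses on something with over 40 N, if the wrist force passes 120 N, or if a joint passes its speed limit or range.

ROBOT

A 6-joint arm with a two-finger parallel gripper is mounted at the origin on the work surface. World frame = base frame: x ahead of the robot, y to its left, z up, the work surface at z = 0. Lengths are in m, angles in rad, forces in N, time in s.
With the tool pointing down it reaches from about 0.35 to 0.975 m from the base axis. Payload 7.1 kg.
Tool frame: the origin (TCP) lies midway between the tips of the shut fingers; the grasp point (between the pads) lies 19 mm behind it; z points along the fingers, y is the line along which they close (so a half turn about z gives the same grasp; the last joint's range is limited). The gripper opens to 88 mm and grips with 3 to 60 N. Pads are 20 mm wide; open, the fingers measure 115 mm over their backs; the gripper's body (75 mm by 178 mm) begins 61 mm behind the grasp point.
Start: joints at [-1.301, 0.423, 1.63, -0, 1.089, -0.019], TCP at [0.178, -0.599, 0.223] pointing down, gripper open.
Joint ranges: [-3, 3], [-0.9, 2.11], [0.09, 2.58], [-1.31, 4.45], [0.11, 2.69], [-2.54, 2.54]. Speed limits (rad/s): [2.39, 2.39, 3.01, 3.14, 3.14, 3.14].

INTERFACE

Orientations are given as a unit quaternion [w, x, y, z].
In Python, from station import move_pose, movel, movej, command_gripper, wait, inverse_kinematics, read_camera, camera_info, MotionError, job_done, get_time, get_joint_pos, get_qvel, get_effort, get_tcp_pos, get_ee_rot, get_ft_force, get_ft_torque, get_grip_width, get_finger_force gives the robot as it stands. Calls block until the motion is done:
- move_pose(position, orientation): joint-space move of the TCP to a pose.
- movel(position, frame=None, v=0.15, until_force=None): straight line of the TCP; frame=None keeps the orientation; v is the mean speed in m/s. With until_force (N) it stops when the force on the tool has changed by that much, and returns True; else False.
- movej(angles): joint-space move.
- command_gripper(opening): opening from 0.0 (shut) to 1.0 (fully open); the grip force is fixed at half the most; returns when the fingers have stopped.
- wait(seconds).
- inverse_kinematics(position, orientation): joint angles nearest the present ones, or None.
- read_camera(name): name is "side" or "top"; returns the picture (384x512x3 uint8, red, green, blue); there is no depth.
- camera_info(name): a dict with "intrinsics" (3x3 intrinsics, pixels), "T" (4x4, takes a point from camera to world coordinates). Camera axes: x right, y up, looking along -z (the intrinsics and any distortion apply to the point x, -y, -z); pixel columns grow to the right and rows downward; lengths in m; the calibration is good to about 2 mm. A picture is of the moment at which its call begins. camera_info takes no time and is no camera call.
A pose or a line that the arm cannot do raises MotionError and nothing moves.
- job_done(): hands the job in; it is judged then, once.
Readings, each from a call of its own:
- get_time(): time.
- get_joint_pos(): joint angles.
- get_qvel(): joint speeds.
- get_effort(): joint torques, N m.
- get_tcp_pos(): TCP position.
- get_ee_rot(): TCP orientation.
- get_ft_force(): force on the tool from outside, world axes, zero at the start.
- get_ft_torque(): the same for the moment, N m.
- get_grip_width(): opening from 0.0 (shut) to 1.0 (fully open).
- get_finger_force(): force on a finger pad.
Only numpy, scipy, OpenCV 4.12 (cv2) and the standard library are available. Lean on these libraries where they do the work, as an engineer would, in place of code of your own. Each camera call takes 0.05 s, during which the arm holds its last target. There are 200 camera calls.

## Working session

There is one attempt and no reset: what is moved stays moved. The work goes in short steps, each a Python script; the robot and the scene stay as the last script left them, time stands still between calls to the robot, and variables do not carry over. Pictures are saved under pics/ and viewed, at most 10 in all, crops included, and the job is handed in when it is done.

```bash
mkdir -p pics; ls; python3 - <<'E'
from station import *
import cv2,numpy as np
np.set_printoptions(precision=4,suppress=True)
for n in("side","top"):
    im=read_camera(n); cv2.imwrite(f"pics/{n}0.png",im[:,:,::-1])
    c=camera_info(n); print(n,c)
print(get_time(),get_ee_rot(),get_tcp_pos())
E
```

```text
pics
side {'intrinsics': array([[464.677 ,   0.    , 254.1929],
       [  0.    , 464.677 , 193.7661],
       [  0.    ,   0.    ,   1.    ]]), 'T': array([[-0.9996,  0.0248, -0.0093,  0.4705],
       [-0.0249, -0.7567,  0.6532,  0.8409],
       [ 0.0092,  0.6532,  0.7571,  1.0896],
       [ 0.    ,  0.    ,  0.    ,  1.    ]])}
top {'intrinsics': array([[371.8125,   0.    , 254.6142],
       [  0.    , 371.8125, 189.958 ],
       [  0.    ,   0.    ,   1.    ]]), 'T': array([[-0.0219,  0.9981, -0.0574,  0.4307],
       [-0.9997, -0.0221, -0.0035, -0.0259],
       [-0.0048,  0.0573,  0.9983,  1.153 ],
       [ 0.    ,  0.    ,  0.    ,  1.    ]])}
0.1 [-0.0007  0.9896  0.1439 -0.0001] [ 0.1779 -0.5986  0.222 ]
```

View pics/top0.png

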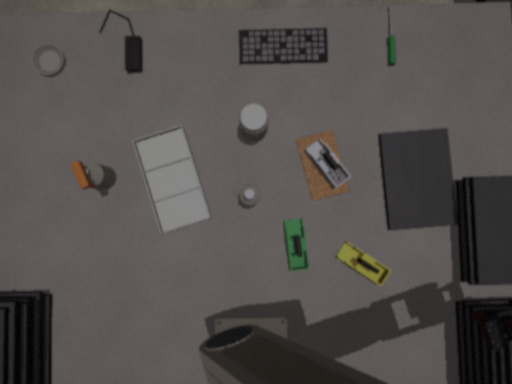

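View pics/side0.png

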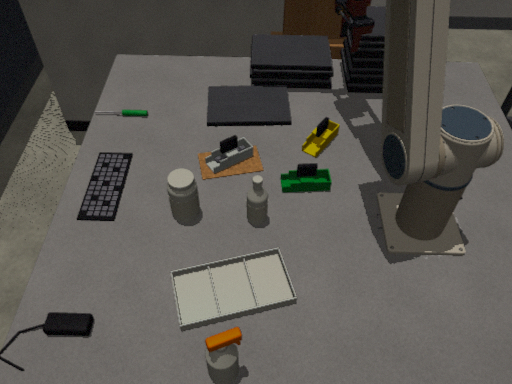

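Top view: the silver/aluminium shaker is at about (328,162) on the cork mat (322,165). The look-alikes are green at (296,244) and yellow at (363,263), so only the silver one with the black rib fits. The tray is at (172,180), jar (253,120), bottle (249,195), spray (90,173). I'll confirm with an enlarged crop and measure.

```bash
cat > h.py <<'E'
from station import *
import cv2,numpy as np
np.set_printoptions(precision=4,suppress=True)
def ray(n,px,z):
    c=camera_info(n);K=c["intrinsics"];T=c["T"]
    px=np.atleast_2d(np.asarray(px,float))
    d=np.c_[(px[:,0]-K[0,2])/K[0,0],-(px[:,1]-K[1,2])/K[1,1],-np.ones(len(px))]@T[:3,:3].T
    o=T[:3,3]; return o+d*((z-o[2])/d[:,2])[:,None]
def proj(n,P):
    c=camera_info(n);K=c["intrinsics"];T=c["T"]
    p=(np.atleast_2d(P)-T[:3,3])@T[:3,:3]
    return np.c_[K[0,0]*p[:,0]/-p[:,2]+K[0,2],K[1,1]*-p[:,1]/-p[:,2]+K[1,2]]
E
python3 - <<'E'
from h import *
t=cv2.imread("pics/top0.png");s=cv2.imread("pics/side0.png")
def rect(mask,n,z,name,hull=True):
    cs,_=cv2.findContours(mask,cv2.RETR_EXTERNAL,cv2.CHAIN_APPROX_NONE)
    c=max(cs,key=cv2.contourArea)[:,0]
    P=ray(n,c,z)[:,:2]
    r=cv2.minAreaRect((P*1000).astype(np.float32)); print(name,n,r, 'corners',cv2.boxPoints(r).round(0).tolist())
k=np.ones((9,9),np.uint8)
for n,im,tr,mr,bl in(("top",t,(125,115,220,240),(290,125,355,205),None),("side",s,(160,240,305,330),(190,125,270,185),None)):
    hsv=cv2.cvtColor(im,cv2.COLOR_BGR2HSV)
    def sub(m,r):
        o=np.zeros_like(m);x0,y0,x1,y1=r;o[y0:y1,x0:x1]=m[y0:y1,x0:x1];return o
    g=im.min(2)
    m=cv2.morphologyEx(sub((g>140).astype(np.uint8)*255,tr),cv2.MORPH_CLOSE,k)
    rect(m,n,.02,"tray")
    m=sub(cv2.inRange(hsv,(5,70,60),(20,255,255)),mr)
    cs=np.vstack([c for c in cv2.findContours(m,cv2.RETR_EXTERNAL,cv2.CHAIN_APPROX_NONE)[0] if len(c)>8])[:,0]
    r=cv2.minAreaRect((ray(n,cs,.004)[:,:2]*1000).astype(np.float32));print("mat",n,r)
    m=sub(cv2.inRange(hsv,(0,0,0),(180,255,45)),mr)
    cs=max(cv2.findContours(m,cv2.RETR_EXTERNAL,cv2.CHAIN_APPROX_NONE)[0],key=cv2.contourArea)[:,0]
    print("rib px",n,cv2.minAreaRect(cs),len(cs))
    m=sub(((g>110)&(hsv[:,:,1]<60)).astype(np.uint8)*255,mr)
    m=cv2.morphologyEx(m,cv2.MORPH_CLOSE,k)
    rect(m,n,.044,"shaker")
a=cv2.resize(t[115:215,280:380],None,fx=4,fy=4,interpolation=cv2.INTER_CUBIC)
b=cv2.resize(s[115:215,180:280],None,fx=4,fy=4,interpolation=cv2.INTER_CUBIC)
cv2.imwrite("pics/crop0.png",np.hstack([a,b]))
for n,p,z in(("solvent",(249,190),.17),("jar",(253,113),.15),("spraybody",(95,174),.15),("spraybody2",(80,174),.17)):print(n,ray("top",p,z))
for n,p,z in(("solvent",(258,182),.17),("jar",(181,181),.15),("spray",(224,338),.17)):print(n,ray("side",p,z))
E
```

```text
Traceback (most recent call last):
ValueError: max() iterable argument is empty
```

```bash
python3 - <<'E'
from h import *
t=cv2.imread("pics/top0.png");s=cv2.imread("pics/side0.png")
print(t[150,160],t[150,130],t[160,312],t[185,310],s[285,200],s[285,150],s[158,214],s[170,225])
k=np.ones((5,5),np.uint8)
for n,im,tr,mr in(("top",t,(125,115,220,240),(290,125,360,205)),("side",s,(160,240,305,327),(190,125,270,185))):
    hsv=cv2.cvtColor(im,cv2.COLOR_BGR2HSV);g=im.min(2)
    def sub(m,r):
        o=np.zeros_like(m);x0,y0,x1,y1=r;o[y0:y1,x0:x1]=m[y0:y1,x0:x1];return o
    def otsu(a,r):
        x0,y0,x1,y1=r;return cv2.threshold(a[y0:y1,x0:x1],0,255,cv2.THRESH_OTSU)[0]
    def rect(m,z,name):
        cs=[c for c in cv2.findContours(m,cv2.RETR_EXTERNAL,cv2.CHAIN_APPROX_NONE)[0] if len(c)>8]
        if not cs: print(name,n,"none");return
        c=np.vstack(cs)[:,0] if name=="mat" else max(cs,key=cv2.contourArea)[:,0]
        r=cv2.minAreaRect((ray(n,c,z)[:,:2]*1000).astype(np.float32)); print(name,n,r,cv2.boxPoints(r).round(0).tolist(),"px",cv2.minAreaRect(c)[0])
    T=otsu(g,tr);rect(cv2.morphologyEx(sub((g>T).astype(np.uint8)*255,tr),cv2.MORPH_CLOSE,k),.02,"tray")
    S=otsu(hsv[:,:,1],mr);m=sub(((hsv[:,:,1]>S)&(im[:,:,2]>60)).astype(np.uint8)*255,mr);rect(m,.004,"mat")
    m=sub((im.max(2)<40).astype(np.uint8)*255,mr);rect(m,.09,"rib")
    m=sub(((g>T*.9)&(hsv[:,:,1]<S)).astype(np.uint8)*255,mr);rect(cv2.morphologyEx(m,cv2.MORPH_CLOSE,k),.044,"shaker");print(T,S)
a=cv2.resize(t[115:215,280:380],None,fx=4,fy=4,interpolation=cv2.INTER_CUBIC)
b=cv2.resize(s[115:215,180:280],None,fx=4,fy=4,interpolation=cv2.INTER_CUBIC)
cv2.imwrite("pics/crop0.png",np.clip(np.hstack([a,b])*1.5,0,255))
for n,p,z in(("solvent",(249,190),.17),("jar",(253,113),.15),("spraybody",(95,174),.15),("spraybody2",(80,174),.17)):print(n,ray("top",p,z))
for n,p,z in(("solvent",(258,182),.17),("jar",(181,181),.15),("spray",(224,338),.17)):print(n,ray("side",p,z))
E
```

```text
[130 134 135] [90 92 97] [38 44 55] [ 64  87 117] [147 163 165] [104 108 112] [58 56 56] [ 52  95 138]
tray top ((533.3328857421875, 227.83984375), (287.43414306640625, 148.5400848388672), 16.437633514404297) [[374.0, 258.0], [417.0, 116.0], [692.0, 197.0], [650.0, 340.0]] px (172.71726989746094, 179.9327392578125)
mat top ((570.7127685546875, -233.75076293945312), (199.83714294433594, 120.08527374267578), 13.272549629211426) [[460.0, -198.0], [487.0, -315.0], [682.0, -269.0], [654.0, -152.0]] px (322.3884582519531, 164.7576904296875)
rib top ((570.9791870117188, -240.52720642089844), (51.779781341552734, 17.882612228393555), 36.250980377197266) [[545.0, -249.0], [555.0, -263.0], [597.0, -232.0], [587.0, -218.0]] px (329.98419189453125, 160.79811096191406)
shaker top ((572.9085083007812, -246.13385009765625), (152.75706481933594, 59.481441497802734), 37.305870056152344) [[494.0, -269.0], [530.0, -316.0], [652.0, -223.0], [616.0, -176.0]] px (328.82000732421875, 162.24000549316406)
111.0 64.0
tray side ((534.3397827148438, 229.11851501464844), (302.67498779296875, 160.0018768310547), 
[... 438 characters left out ...]
6406), 35.99871063232422) [[524.0, -227.0], [552.0, -266.0], [614.0, -221.0], [585.0, -182.0]] px (228.13168334960938, 144.28536987304688)
shaker side ((665.6903076171875, -119.5801010131836), (39.807273864746094, 67.4647445678711), 26.59552574157715) [[633.0, -98.0], [663.0, -159.0], [699.0, -141.0], [668.0, -81.0]] px (197.5, 176.5)
122.0 86.0
solvent [[ 0.4874 -0.0076  0.17  ]]
jar [[ 0.6992 -0.0226  0.15  ]]
spraybody [[0.5413 0.4098 0.15  ]]
spraybody2 [[0.54   0.4411 0.17  ]]
solvent [[0.4727 0.0056 0.17  ]]
jar [[ 0.683  -0.0093  0.15  ]]
spray [[0.5342 0.4419 0.17  ]][ WARN:0@0.105] global loadsave.cpp:1063 imwrite_ Unsupported depth image for selected encoder is fallbacked to CV_8U.
```

View pics/crop0.png

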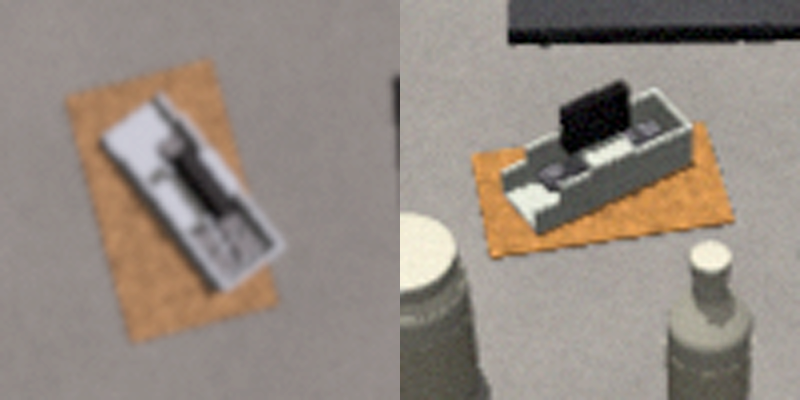

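The crop confirms it: the silver shaker on the cork has a black rib, its low-walled mouth points up-left in the top view (world yaw about 36.6°), and the caps are at the back. Next I grasp and lift it.

```bash
cat >> h.py <<'E'
from scipy.spatial.transform import Rotation as R
GRIP=np.array([.572,-.2455]); YAW=np.radians(36.6); MAT=np.array([.569,-.233]); MATYAW=np.radians(13.4)
TRAY=np.array([.534,.2285]); TY=np.radians(16.45)
def tray(x,y): return TRAY+R.from_euler('z',TY).as_matrix()[:2,:2]@np.array([x,y])
def pose(ref,local,yaw,tilt=0.):
    """TCP pose so that shaker-frame point `local` is at world `ref`; tilt in deg, mouth down positive"""
    Rs=R.from_euler('ZY',[yaw,np.radians(tilt)])
    p=np.asarray(ref)+Rs.apply(np.array([-.005,0,.051])-np.asarray(local))
    q=(Rs*R.from_euler('x',np.pi)).as_quat()
    return p,[q[3],q[0],q[1],q[2]]
G=(-.005,0,.070); M=(.070,0,.004)
E
python3 - <<'E'
from h import *
up=pose([*GRIP,.070+.004+.10],G,YAW); dn=pose([*GRIP,.0745],G,YAW)
tests=dict(up=up,dn=dn)
for b,(x,y,yo) in dict(p=(98,0,0),c=(0,0,0),m=(-98,0,10)).items():
    for t in(-5,20,32):
        tests[f"{b}{t}"]=pose([*tray(x/1000,y/1000),.042],M,TY+np.pi/2+np.radians(yo),t)
for k,(p,q) in tests.items():print(k,p,inverse_kinematics(p,q))
move_pose(*up); movel(dn[0],dn[1],v=.12)
command_gripper(0.0)
print(get_time(),get_grip_width(),get_finger_force(),get_ft_force())
movel(dn[0]+[0,0,.03],v=.1)
print(get_time(),get_grip_width(),get_ft_force(),get_tcp_pos())
for n in("side","top"):cv2.imwrite(f"pics/{n}1.png",read_camera(n)[:,:,::-1])
a,b=cv2.imread("pics/side1.png"),cv2.imread("pics/top1.png")
cv2.imwrite("pics/crop1.png",np.hstack([cv2.resize(i,None,fx=3.5,fy=3.5,interpolation=cv2.INTER_CUBIC) for i in(a[90:200,180:290],b[105:215,270:380])]))
E
```

```text
up [ 0.572  -0.2455  0.155 ] [-0.4245  0.4999  1.6827 -0.      0.959   0.5075]
dn [ 0.572  -0.2455  0.0555] [-0.4245  0.6397  1.7212 -0.      0.7807  0.5075]
p-5 [0.6503 0.1807 0.0823] [ 0.2134  0.6645  1.5856  0.1111  0.9009 -0.1431]
p20 [0.6434 0.2041 0.1118] [ 0.4449  0.6602  1.5584 -0.4078  1.0191  0.3905]
p32 [0.6389 0.2191 0.1216] [ 0.5491  0.7049  1.5218 -0.5952  1.1501  0.5761]
c-5 [0.5563 0.1529 0.0823] [ 0.201   0.5514  1.8176  0.1233  0.784  -0.174 ]
c20 [0.5494 0.1763 0.1118] [ 0.4711  0.5452  1.7885 -0.4356  0.9222  0.4695]
c32 [0.545  0.1914 0.1216] [ 0.5909  0.5953  1.7497 -0.6141  1.0706  0.6802]
m-5 [0.4751 0.1302 0.0823] [ 0.1904  0.4648  1.9936  0.1291  0.7107 -0.3702]
m20 [0.4642 0.152  0.1118] [ 0.5099  0.4275  2.019  -0.5074  0.7797  0.4278]
m32 [0.4572 0.1661 0.1216] [ 0.6597  0.4738  2.0022 -0.709   0.9239  0.7095]
4.1333 0.15867289010136193 29.997046887874603 [-1.0352  0.9907 -1.9356]
4.5833 0.155829104327028 [-0.1034  0.6411 -5.138 ] [ 0.5723 -0.2457  0.086 ]
```

View pics/crop1.png

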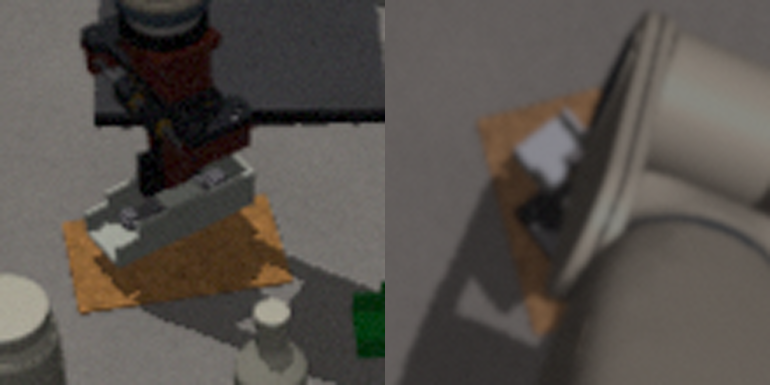

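The shaker is gripped level with its mouth forward. Next I carry it to the far bay and do the first gentle shake.

```bash
cat >> h.py <<'E'
Z=.042
BAY={'p':(.098,0.,0.),'c':(0.,0.,0.),'m':(-.098,0.,10.)}
def bpose(b,tilt,s=0.,z=Z):
    x,y,yo=BAY[b]; yaw=TY+np.pi/2+np.radians(yo)
    p,q=pose([*tray(x,y),z],M,yaw,tilt)
    d=R.from_euler('ZY',[yaw,np.radians(tilt)]).apply([1,0,0])
    return p+s*d,q
def shake(b,tilt,n,v,a=.010):
    for _ in range(n):
        movel(bpose(b,tilt,-a)[0],v=v); movel(bpose(b,tilt,a)[0],v=v)
    movel(bpose(b,tilt,0)[0],v=v)
def snap(name,roi=(145,225,315,335),f=4.5):
    im=read_camera("side")[:,:,::-1]; x0,y0,x1,y1=roi
    cv2.imwrite(f"pics/{name}_full.png",im)
    cv2.imwrite(f"pics/{name}.png",cv2.resize(im[y0:y1,x0:x1],None,fx=f,fy=f,interpolation=cv2.INTER_CUBIC)); return im
E
python3 - <<'E'
from h import *
p=get_tcp_pos(); movel([p[0],p[1],.26],v=.25)
w=bpose('p',-6,z=.26); movel(*w,v=.3)
movel(*bpose('p',-6),v=.25)
print(get_time())
movel(*bpose('p',16),v=.08)
snap("s2a"); t=get_time()
shake('p',16,4,.15)
print(t,get_time()); snap("s2")
E
```

```text
8.1583
8.7833 11.2667
```

View pics/s2.png

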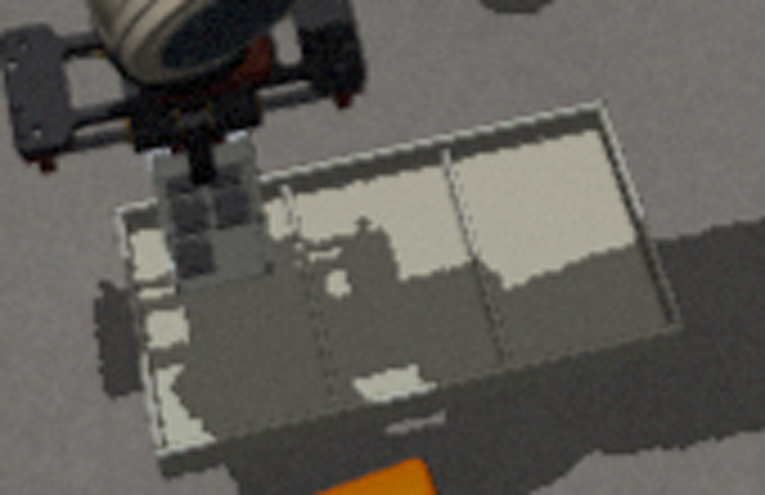

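Three caps are near the mouth (crop pixels about (195,255), (190,208), (235,205)) and none are out. I calibrate a colour mask from this picture and continue with automatic counting.

```bash
cat >> h.py <<'E'
def caps(im,name):
    i=cv2.GaussianBlur(im,(3,3),0).astype(int); m=((i[:,:,0]-i[:,:,2])>2).astype(np.uint8)   # BGR, caps bluish
    out={}
    for k,(x,_,_) in BAY.items():
        c=[[*tray(x+a*.045,e*.074),.008] for a,e in((-1,-1),(1,-1),(1,1),(-1,1))]
        r=np.zeros_like(m); cv2.fillPoly(r,[proj("side",c).round().astype(np.int32)],1)
        n,l,st,ce=cv2.connectedComponentsWithStats(m&r)
        out[k]=[(int(s[4]),*c.round().astype(int).tolist()) for s,c in zip(st[1:],ce[1:]) if s[4]>12]
    print(name,out,flush=True); return out
E
python3 - <<'E'
from h import *
im=cv2.imread("pics/s2_full.png")
for p in((187,281),(186,271),(197,281),(200,305),(235,295),(182,265),(270,270)):print(p,im[p[1]-1:p[1]+2,p[0]-1:p[0]+2].mean((0,1)))
for n in("s2a","s2"):caps(cv2.imread(f"pics/{n}_full.png"),n)
E
```

```text
(187, 281) [50.2222 48.3333 50.2222]
(186, 271) [51.     48.6667 50.2222]
(197, 281) [84.3333 89.5556 87.4444]
(200, 305) [76.5556 83.8889 85.3333]
(235, 295) [77.3333 84.7778 86.8889]
(182, 265) [62.8889 62.4444 63.4444]
(270, 270) [151.     166.     170.2222]
s2a {'p': [], 'c': [], 'm': []}
s2 {'p': [], 'c': [], 'm': []}
```

```bash
cat >> h.py <<'E'
def caps(im,name,P=None):
    p,q=P if P is not None else (get_tcp_pos(),get_ee_rot())
    Rt=R.from_quat([q[1],q[2],q[3],q[0]])*R.from_euler('x',np.pi)
    i=cv2.GaussianBlur(im,(3,3),0).astype(float); m=((i[:,:,1]/i[:,:,0])<1.03).astype(np.uint8)
    loc=np.array([[a,b,c] for a in(-.08,.072) for b in(-.03,.03) for c in(0,.03)])-[-.005,0,.051]
    h=cv2.convexHull(proj("side",np.asarray(p)+Rt.apply(loc)).round().astype(np.int32))
    sh=np.zeros_like(m); cv2.fillPoly(sh,[h],1)
    out={}
    for k,(x,_,_) in BAY.items():
        c=[[*tray(x+a*.046,e*.075),.008] for a,e in((-1,-1),(1,-1),(1,1),(-1,1))]
        r=np.zeros_like(m); cv2.fillPoly(r,[proj("side",c).round().astype(np.int32)],1)
        f=lambda mm:[(int(s[4]),*c.round().astype(int).tolist()) for s,c in zip((u:=cv2.connectedComponentsWithStats(mm))[2][1:],u[3][1:]) if s[4]>12]
        out[k]=f(m&r&(1-sh)); 
        if k=='p': out['in']=f(m&sh)
    print(name,out,flush=True); return out
E
python3 - <<'E'
from h import *
caps(cv2.imread("pics/s2_full.png"),"s2")
movel(*bpose('p',20),v=.08)
for c in range(7):
    movel(bpose('p',20,-.01)[0],v=.2); movel(bpose('p',20,.01)[0],v=.2)
    im=read_camera("side")[:,:,::-1]; o=caps(im,"%.2f"%get_time())
    if sum(a[0] for a in o['p'])>60: break
snap("s3"); print(get_time())
E
```

```text
Traceback (most recent call last):
  File "h.py", line 59
    f=lambda mm:[(int(s[4]),*c.round().astype(int).tolist()) for s,c in zip((u:=cv2.connectedComponentsWithStats(mm))[2][1:],u[3][1:]) if s[4]>12]
                                                                             ^^^^^^^^^^^^^^^^^^^^^^^^^^^^^^^^^^^^^^^
SyntaxError: assignment expression cannot be used in a comprehension iterable expression
```

```bash
python3 - <<'E'
s=open("h.py").read().split("\n")
for i,l in enumerate(s):
    if "f=lambda mm" in l: s[i]="        f=blobs"
open("h.py","w").write("\n".join(s)+'''
def blobs(mm):
    _,_,st,ce=cv2.connectedComponentsWithStats(mm)
    return [(int(s[4]),*c.round().astype(int).tolist()) for s,c in zip(st[1:],ce[1:]) if s[4]>12]
''')
E
python3 - <<'E'
from h import *
caps(cv2.imread("pics/s2_full.png"),"s2")
movel(*bpose('p',20),v=.08)
for c in range(7):
    movel(bpose('p',20,-.01)[0],v=.2); movel(bpose('p',20,.01)[0],v=.2)
    im=read_camera("side")[:,:,::-1]; o=caps(im,"%.2f"%get_time())
    if sum(a[0] for a in o['p'])>60: break
snap("s3"); print(get_time())
E
```

```text
s2 {'p': [], 'in': [(813, 188, 256)], 'c': [], 'm': []}
12.12 {'p': [(30, 191, 299)], 'in': [(472, 193, 270), (65, 179, 261)], 'c': [], 'm': []}
12.67 {'p': [(71, 192, 303), (31, 203, 301)], 'in': [(471, 193, 271), (75, 180, 263)], 'c': [], 'm': []}
12.7167h.py:51: RuntimeWarning: divide by zero encountered in divide
  i=cv2.GaussianBlur(im,(3,3),0).astype(float); m=((i[:,:,1]/i[:,:,0])<1.03).astype(np.uint8)
```

View pics/s3.png

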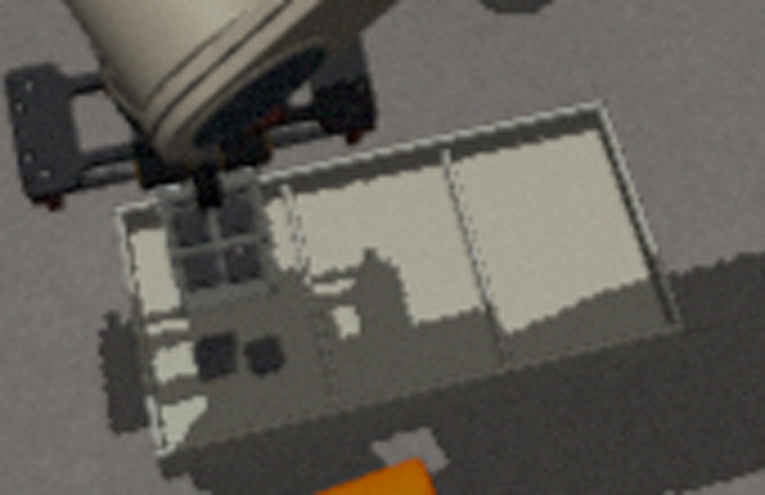

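Two caps are down in the far bay (crop (215,355) and (265,353)), and four more are lined up at the mouth. I level the shaker and go to the middle bay.

```bash
cat >> h.py <<'E'
def goto(a,b):
    movel(*bpose(a,-4,z=.065),v=.15); movel(*bpose(b,-4,z=.065),v=.15); movel(*bpose(b,14),v=.15); movel(*bpose(b,20),v=.08)
def pour(b,n,tilt=20,v=.2,stop=60):
    for c in range(n):
        movel(bpose(b,tilt,-.01)[0],v=v); movel(bpose(b,tilt,.01)[0],v=v)
        o=caps(read_camera("side")[:,:,::-1],"%.2f"%get_time())
        if sum(a[0] for a in o[b])>stop: break
E
python3 - 2>/dev/null <<'E'
from h import *
goto('p','c'); caps(read_camera("side")[:,:,::-1],"arr %.2f"%get_time())
pour('c',6)
snap("s4"); print(get_time())
E
```

```text
arr 14.97 {'p': [(58, 192, 305), (57, 204, 305), (42, 195, 317)], 'in': [(30, 210, 226), (590, 225, 255)], 'c': [], 'm': []}
15.52 {'p': [(57, 192, 305), (54, 204, 305), (42, 195, 318)], 'in': [(14, 211, 232), (669, 227, 261)], 'c': [(42, 235, 285)], 'm': []}
16.07 {'p': [(55, 192, 305), (52, 204, 305), (43, 195, 318)], 'in': [(25, 211, 231), (302, 223, 249), (146, 232, 274), (23, 238, 282)], 'c': [(138, 236, 293), (31, 229, 288)], 'm': []}
16.1167
```

View pics/s4.png

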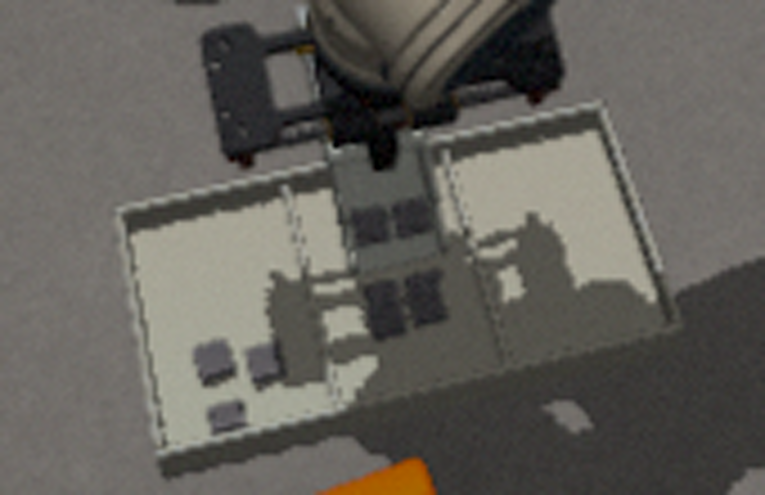

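The far bay has 3, the middle bay has 2 to 4 just landing, and at least two are still visible in the shaker at (370,225) and (410,215). I go to the near bay.

```bash
python3 - 2>/dev/null <<'E'
from h import *
goto('c','m'); caps(read_camera("side")[:,:,::-1],"arr %.2f"%get_time())
snap("s5a")
pour('m',7)
snap("s5"); print(get_time())
E
```

```text
arr 18.48 {'p': [(55, 192, 304), (52, 204, 305), (41, 195, 317)], 'in': [(576, 253, 233), (138, 266, 262)], 'c': [(107, 238, 289), (109, 229, 292)], 'm': []}
19.08 {'p': [(56, 192, 305), (56, 204, 305), (43, 195, 317)], 'in': [(557, 255, 237), (119, 270, 272)], 'c': [(109, 238, 289), (110, 229, 292)], 'm': []}
19.63 {'p': [(56, 192, 305), (54, 204, 305), (40, 195, 318)], 'in': [(572, 255, 237)], 'c': [(111, 238, 289), (110, 229, 292)], 'm': [(35, 274, 277)]}
20.18 {'p': [(55, 192, 305), (53, 203, 305), (44, 195, 317)], 'in': [(567, 256, 237)], 'c': [(221, 234, 290)], 'm': [(36, 274, 277)]}
20.73 {'p': [(55, 192, 305), (56, 204, 305), (42, 195, 318)], 'in': [(562, 255, 237)], 'c': [(106, 238, 289), (113, 229, 292)], 'm': [(36, 274, 277)]}
21.28 {'p': [(57, 192, 305), (55, 204, 305), (44, 195, 317)], 'in': [(575, 256, 238)], 'c': [(103, 238, 289), (106, 229, 292)], 'm': [(34, 274, 277)]}
21.83 {'p': [(55, 192, 305), (53, 204, 305), (42, 195, 317)], 'in': [(576, 255, 237)], 'c': [(217, 234, 290)], 'm': [(34, 274, 277)]}
22.38 {'p': [(56, 192, 305), (53, 204, 305), (44, 195, 317)], 'in': [(534, 255, 237)], 'c': [(113, 238, 289), (110, 229, 292)], 'm': [(34, 274, 277)]}
22.4333
```

View pics/s5.png

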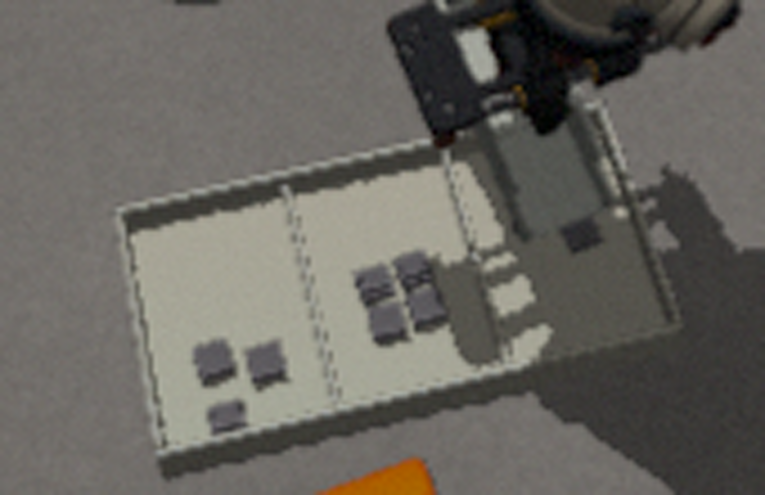

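The far bay has 3 and the middle bay 4. The near bay shows one at (580,235), and another is presumably hidden under the lip. I give a steeper final shake to be sure it is empty, then lift and look.

```bash
python3 - 2>/dev/null <<'E'
from h import *
movel(*bpose('m',34,z=.05),v=.1)
for _ in range(2):
    for s in(-.01,.01): movel(bpose('m',34,s,z=.05)[0],v=.2)
movel(*bpose('m',10,z=.08),v=.15)
movel(*bpose('m',10,z=.20),v=.25); wait(.2)
caps(read_camera("side")[:,:,::-1],"%.2f"%get_time()); snap("s6",roi=(145,155,315,325),f=3.5); print(get_time())
E
```

```text
25.50 {'p': [(53, 192, 305), (55, 204, 305), (43, 195, 317)], 'in': [(418, 251, 189), (17, 264, 209)], 'c': [(114, 238, 289), (106, 229, 292)], 'm': [(39, 262, 273), (46, 273, 276)]}
25.55
```

View pics/s6.png

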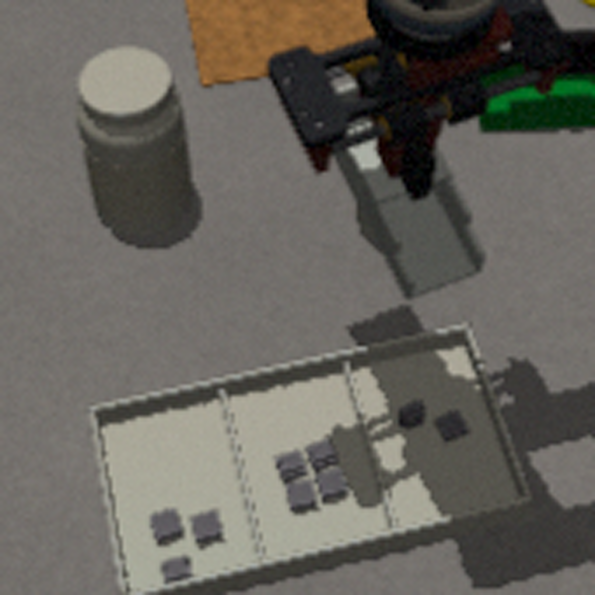

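All nine are in the tray (3, 4 and 2) and the shaker is empty. I return it to the middle of the mat.

```bash
python3 - 2>/dev/null <<'E'
from h import *
L=(-.0025,0,0)
movel(*bpose('m',0,z=.25),v=.25)
movel(*pose([*MAT,.22],L,MATYAW),v=.3)
movel(pose([*MAT,.03],L,MATYAW)[0],v=.25)
p=pose([*MAT,.008],L,MATYAW)[0]; movel(p,v=.08)
f=movel(p-[0,0,.010],v=.03,until_force=4); print(f,get_tcp_pos()-p,get_ft_force())
command_gripper(1.0); q=get_tcp_pos(); movel([q[0],q[1],q[2]+.12],v=.2)
movej([-1.301,.423,1.63,0,1.089,-.019]); wait(.3)
a=read_camera("side")[:,:,::-1]; b=read_camera("top")[:,:,::-1]; print(get_time())
cv2.imwrite("pics/end_side.png",a);cv2.imwrite("pics/end_top.png",b)
cv2.imwrite("pics/end.png",np.hstack([cv2.resize(a[100:380,150:320],None,fx=2.1,fy=2.1),cv2.resize(b[90:290,60:380],None,fx=1.35,fy=2.1*1.4)[:588]][:2])[:590,:800])
S=cv2.cvtColor(b,cv2.COLOR_BGR2HSV)[:,:,1]
m=np.zeros(S.shape,np.uint8);m[125:205,290:360]=((b.min(2)>100)&(S<64))[125:205,290:360]*255
m=cv2.morphologyEx(m,cv2.MORPH_CLOSE,np.ones((5,5),np.uint8));c=max(cv2.findContours(m,0,1)[0],key=cv2.contourArea)[:,0]
print(cv2.minAreaRect((ray("top",c,.044)[:,:2]*1000).astype(np.float32)))
for n,i in(("side",a),("top",b)):
    d=cv2.absdiff(i,cv2.imread(f"pics/{n}0.png")).max(2); d=cv2.morphologyEx((d>40).astype(np.uint8),cv2.MORPH_OPEN,np.ones((3,3),np.uint8)); print(n,blobs(d))
E
```

```text
True [ 0.0009 -0.0003 -0.0042] [0.0933 0.1244 2.9508]
33.725
((568.3768920898438, -235.39730834960938), (146.49075317382812, 59.138816833496094), 14.706985473632812)
side [(36, 232, 138), (39, 243, 143), (105, 237, 153), (15, 208, 155), (116, 246, 163), (33, 209, 160), (69, 214, 168), (57, 263, 274), (65, 274, 277), (271, 234, 291), (77, 192, 305), (72, 204, 306), (48, 195, 317)]
top [(27, 154, 148), (22, 323, 148), (33, 309, 151), (29, 143, 152), (25, 154, 157), (114, 335, 163), (61, 325, 166), (226, 324, 179), (26, 172, 176), (28, 163, 178), (20, 175, 182), (23, 166, 185), (15, 185, 204), (16, 184, 214)]
```

View pics/end.png

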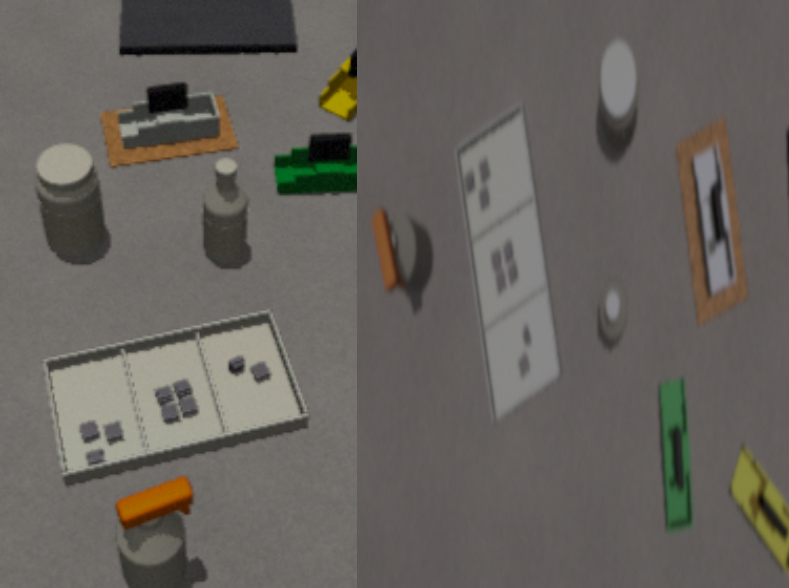

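The shaker stands upright, empty and centred on the mat. The tray holds 3, 4 and 2 caps, and the difference images show no change at the bystanders.

```bash
python3 -c "
from station import *
print(job_done(), get_time())"
```

```text
the job is handed in; nothing more can be done
the job is handed in; nothing more can be done
```

I handed the job in at about 34 s: all nine keycaps are in the tray (3, 4 and 2 per bay), the empty shaker stands upright within about 3 mm of the mat's centre, and the before/after pictures show the bottle, jar, spray bottle and laptop unmoved.

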